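# Unlock the slide dock and hold up the loaded slide rack

### The arm

A 6-joint arm with a two-finger parallel gripper is mounted at the origin on the work surface. World frame = base frame: x ahead of the robot, y to its left, z up, the work surface at z = 0. Lengths are in m, angles in degrees, forces in N, time in s.
With the tool pointing down it reaches from about 0.275 to 0.75 m from the base axis. Payload 10.2 kg.
Tool frame: the origin (TCP) lies at the very end of the fingers, on their centre line; the grasp point (between the pads) lies 19 mm behind it; z points along the fingers, y is the line along which they close (so a half turn about z gives the same grasp; the last joint's range is limited). The gripper opens to 85 mm and grips with 20 to 120 N. Pads are 22 mm wide; open, the fingers measure 114 mm over their backs; the gripper's body (76 mm by 85 mm) begins 54 mm behind the grasp point. The pads swing forward as they close: fully open they stand 13 mm farther back than shut.
Start: joints at [-85.68, 17.928, 85.812, -0, 76.261, -12.8], TCP at [0.155, -0.502, 0.231] pointing down, gripper open.
Joint ranges: [-168.41, 168.41], [-55.51, 124.54], [10.69, 146.95], [-70.63, 250.63], [1, 178], [-165.06, 165.06]. Speed limits (degrees/s): [136.94, 136.94, 172.46, 180, 180, 180].

### API

Orientations are given as [roll, pitch, yaw] about the fixed x, y, z axes, in that order (R = Rz(yaw) Ry(pitch) Rx(roll)).
In Python, from plant import r gives the robot as it stands.
- The arm moves only by the shell command python3 -m inch 'ROWS' [FORCE]. ROWS is a JSON object whose one key "moves" holds a list that holds one entry, the list of rows, each a list of 7 numbers: the turn, a rotation vector about the tool's x, y, z in units of 10 degrees (1.0 is 10 degrees), then the shift along the tool's x, y, z in units of 30 mm (1.0 is 30 mm), then the opening, from 0 (shut) to 1 (fully open). A call has 1 to 20 rows; each row shifts and turns the commanded pose from where the row before left it, along the tool's axes as they then stand; what a row does not reach is not made up. A row lasts 1/8 s, in which the tool goes at most 62.5 mm and 10.7 degrees, less where a joint would pass 70% of its speed; a pose out of reach is approached as far as the arm can. A call is refused whole if a number of a shift passes 1 or a number of a turn 1, either way. A call with a gripper value outside its range is refused whole. The fingers move at their own pace and stop on an object; FORCE is the grip in N (left out, the last holds). Time passes only in rows, so rows that do not move let the fingers close. It gives the time, the measured TCP pose, the force, the opening and the grip force at its end, in the units of the state.
- r.state(): the state, without advancing time (a new reading comes with each control period).
- r.capture(name): name is "scene" or "top" or "wrist"; returns a dict with "image" (400x640x3 uint8, red, green, blue), "fovy" (degrees; the focal length in pixels is half the picture's height over the tangent of half this angle, whatever the lens; pixels are square), "cx", "cy" (the principal point, pixels), "k1" (the pictures are not rectified: a ray, as slopes to the right and down, at radius r is drawn at 1 + k1 r^2 times it, then the intrinsics apply), "cam_to_world" (4x4, takes a point from camera to world coordinates). Camera axes: x right, y up, looking along -z (the intrinsics and any distortion apply to the point x, -y, -z); pixel columns grow to the right and rows downward; lengths in m; the calibration is good to about 2 mm. A picture is of the moment at which its call begins. There is no depth.
- r.hand_in(): hands the job in; it is judged then, once.
The state is a dict: "clock": time; "joints": joint angles; "dq": joint speeds; "joint_torque": joint torques, N m; "ee_pos": TCP position; "orientation": TCP orientation; "contact_force": force on the tool from outside, world axes, zero at the start; "torque": the same for the moment, N m; "grip_width": opening from 0.0 (shut) to 1.0 (fully open); "grip_force": force on a finger pad.
Only numpy, scipy, OpenCV 4.12 (cv2) and the standard library are available. Lean on these libraries where they do the work, as an engineer would, in place of code of your own. Each camera call takes 0.05 s, during which the arm holds its last target. There are 200 camera calls.

### The job

Release the loaded microscope slide rack from its dock: slide the transport lock knob away from the rack, fully to its end stop, then take the rack by its handle, lift it straight up and hold it level and still about 10 cm above its place in the dock, so that its underside can be inspected. Finish while holding it there: do not put it down or let go. Keep the rack level all the time so that no slide slips out, and leave the empty rack and the other things on the bench where they are.

Things in the scene. Friction and masses are not known exactly. Their poses are not given: they have to be found in the camera images.
- dock: Grey painted dock plate fixed to the bench, 140 (x) by 270 (y) by 12 mm thick; it does not move. Origin: centre of its underside, on the bench surface; z up, y along its long side. The rack stands on the plate at y = -65 mm, x = 0, inside black ribs 8 mm high with 3 mm play; the transport lock is in the other half, at x = 0. Its position and yaw vary (up to about 0.6 rad).
- lock (a joint): Transport lock, a slide along the dock's +y axis (away from the rack). 0 = locked: a flat steel tongue, 30 mm wide, reaches 12 mm over the foot plate of the rack and blocks lifting. 0.05 m = end stop, fully open. It starts between 0 and 0.006 m. About 2 N of friction; it has no spring and stays where it is left.
- lock_knob (a point): Centre of the top of the lock's black rectangular knob, 24 mm (dock x) by 22 mm (dock y), 36 mm tall, its top 63 mm above the bench; the steel tongue below it is at 21 to 27 mm, so the knob is free to be pinched from 30 to 63 mm above the bench. At joint 0 it stands at x = 0, y = +35 mm in the dock frame. The 16 mm tall aluminium end stop block is on the +y side of it.
- rack: The loaded slide rack, loose, 0.25 to 0.42 kg: steel foot plate 112 (x) by 116 (y) by 6 mm, low steel walls up to 26 mm, ten upright glass slides with white ends fixed in it up to 34 mm, and a steel bail handle 115 mm high overall. Origin: centre of its underside, 12 mm above the bench at the start; z up; its axes are parallel to the dock's.
- rack_handle (a point): Middle of the loaded rack's handle bar, 108 mm above the rack's underside, on its centre line above its centre of mass. The bar is straight, along the rack's x, 113 mm long, 10 mm wide (y), 14 mm high, carried by a 14 mm wide post at each end; free space of 67 mm below it down to the slides.
- empty_rack: Bystander: a rack of the same make without slides, standing free on the bench, 112 by 116 by 115 mm high. Origin: centre of its underside.
- oil_bottle: Bystander: small amber bottle, 34 mm across, 65 mm tall, beside the far long side of the dock. Origin: centre of its underside.
- stain_jar: Bystander: glass jar with lid, 48 mm across, 60 mm tall, beside the far long side of the dock. Origin: centre of its underside.
- dropper: Bystander: small white bottle, 28 mm across, 60 mm tall, beside the near long side of the dock. Origin: centre of its underside.
- objective: Bystander: steel microscope objective standing on end, 24 mm across, 44 mm tall, beside the near long side of the dock. Origin: centre of its underside.
- mailer: Bystander: cardboard-lidded slide box, 90 by 140 by 35 mm, on the bench well to one side. Origin: centre of its underside.
- petri_dish: Bystander: closed petri dish, 90 mm across, 18 mm high, near the robot on its left. Origin: centre of its underside.
There are look-alikes about, which are no part of the job. Leave any brown or orange look-alike of the rack alone.

How it is judged:
By the outcome, as a careful person would: the job done as asked, in the order asked, and still so for the second after the job is handed in, while the arm keeps its last pose, push and grip.
It also fails if it takes over 45 s, if anything falls off the work surface, if the arm or the gripper's body presses on something with over 40 N, if the wrist force passes 120 N, or if a joint passes its speed limit or range.

## Working session

There is one attempt and no reset: what is moved stays moved. The work goes in short steps, Python scripts to look and compute and a shell command to move; the robot and the scene stay as the last step left them, time stands still between calls to the robot, and variables do not carry over. Pictures are saved under pics/ and viewed, at most 10 in all, crops included, and the job is handed in when it is done.

```bash
ls; mkdir -p pics
cat > h.py <<'E'
import numpy as np, cv2, pickle
from plant import r
def snap(cam,fn):
    c=r.capture(cam); pickle.dump(c,open(f'pics/{fn}.pkl','wb'))
    cv2.imwrite(f'pics/{fn}.png',c['image'][:,:,::-1]); return c
def load(fn): return pickle.load(open(f'pics/{fn}.pkl','rb'))
def K(c):
    f=200/np.tan(np.radians(c['fovy'])/2); return np.array([[f,0,c['cx']],[0,f,c['cy']],[0,0,1.]]),np.array([c['k1'],0,0,0,0.])
def ray(c,u,v):
    k,d=K(c); x,y=cv2.undistortPoints(np.array([[[u,v]]],float),k,d)[0,0]
    T=np.array(c['cam_to_world']); return T[:3,3],T[:3,:3]@np.array([x,-y,-1])
def atz(c,u,v,z):
    o,d=ray(c,u,v); return o+d*(z-o[2])/d[2]
def proj(c,P):
    k,d=K(c); T=np.array(c['cam_to_world']); p=(np.atleast_2d(P)-T[:3,3])@T[:3,:3]*[1,-1,-1]
    return cv2.projectPoints(p,np.zeros(3),np.zeros(3),k,d)[0][:,0]
E
python3 - <<'E'
from h import *
a=snap('top','top0');b=snap('scene','scene0')
for c in(a,b): print(c['fovy'],c['k1'],np.round(c['cam_to_world'],2).tolist())
print(r.state())
E
```

```text
pics
57.71621632934431 -0.07981417161189401 [[-0.02, 1.0, -0.09, 0.42], [-1.0, -0.02, 0.03, 0.01], [0.02, 0.09, 1.0, 0.99], [0.0, 0.0, 0.0, 1.0]]
51.935612587887064 0.02467311858814765 [[-0.39, -0.6, 0.7, 1.28], [0.92, -0.27, 0.29, 0.31], [0.02, 0.76, 0.66, 0.8], [0.0, 0.0, 0.0, 1.0]]
{'clock': 0.1, 'joints': array([-8.56814410e+01,  1.79567969e+01,  8.58488571e+01, -9.42307627e-04,
        7.62608355e+01, -1.27998122e+01]), 'dq': array([ 0.08841049, -0.00056371, -0.06172193, -0.00635738,  0.01343668,
       -0.06965325]), 'joint_torque': array([ 3.12593736e-03, -4.12904084e+01, -2.60143715e+01, -1.90629703e-04,
        3.02246277e-03,  6.59248570e-06]), 'ee_pos': array([ 0.15449962, -0.5015163 ,  0.23079257]), 'orientation': array([-1.79934960e+02, -1.38380771e-02,  1.71185877e+01]), 'contact_force': array([-0.1007518 ,  0.60573818, -0.45625229]), 'torque': array([-0.00991631,  0.00668738, -0.00075222]), 'grip_force': 0.0, 'grip_width': 1.0003737836860995}
```

View pics/top0.png

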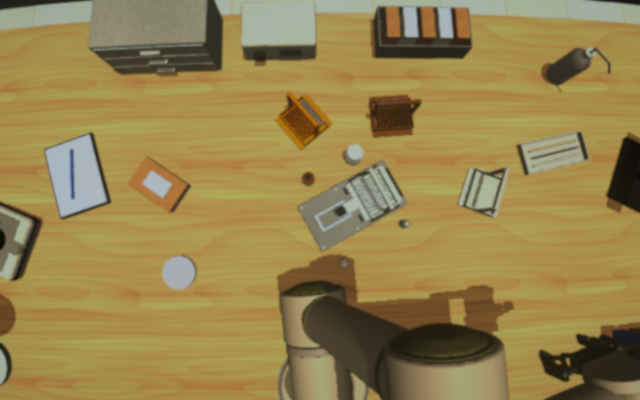

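View pics/scene0.png

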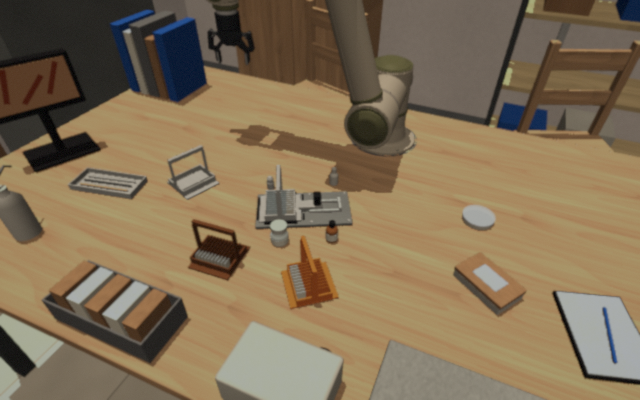

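In the top view the rack candidates are: the grey rack with slides standing on the grey dock at (375,190), the empty grey rack at (484,190), a brown one at (393,115) and an orange one at (303,120). The one on the dock fits: it is steel, loaded and next to the black knob at (341,210). I'll confirm it in an enlarged crop.

Run:
```python
from h import *
a=load('top0')['image'][150:260,285:420,::-1]; b=load('scene0')['image'][155:235,245:365,::-1]
A=cv2.resize(a,None,fx=5.9,fy=5.4,interpolation=cv2.INTER_CUBIC)
A=cv2.resize(a,None,fx=5,fy=5,interpolation=cv2.INTER_CUBIC);cv2.imwrite('pics/c1.png',A)
cv2.imwrite('pics/c2.png',cv2.resize(b,None,fx=6,fy=6,interpolation=cv2.INTER_CUBIC))
```

```text
(no output)
```

View pics/c1.png

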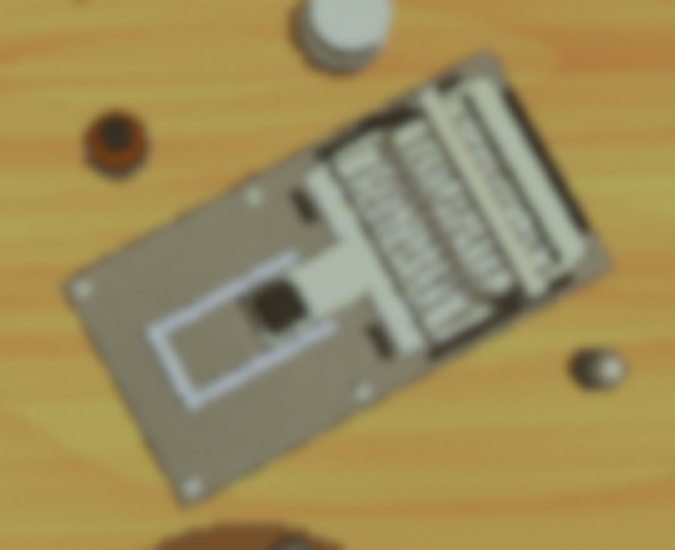

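View pics/c2.png

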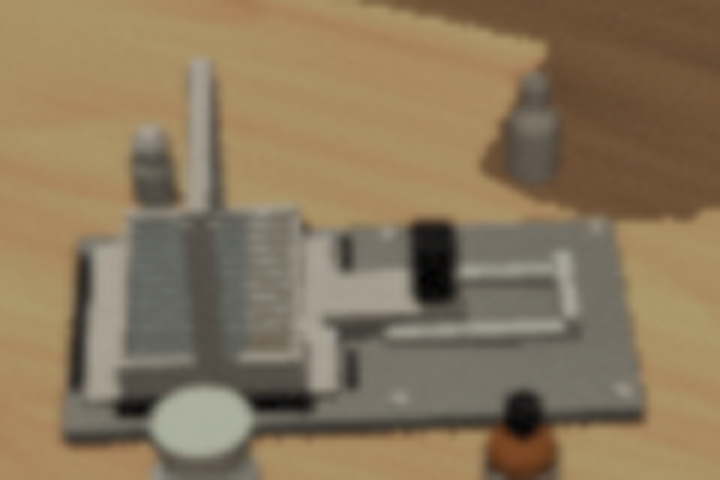

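Confirmed: the grey dock carries the loaded steel rack. The tongue reaches over its foot plate at crop (355,265) and the knob is at crop (277,305). In crop 1 the dock corners are at (65,288), (183,505), (612,265) and (490,52), and the handle bar runs from (428,92) to (540,292).

Run:
```python
from h import *
a=load('top0');b=load('scene0')
P=lambda u,v,z: atz(a,285+u/5-.4,150+v/5-.4,z)
c=[P(*q,.012)for q in[(65,288),(183,505),(612,265),(490,52)]]
for q in c: print(q.round(4))
print('sides',[round(np.linalg.norm(c[i]-c[(i+1)%4]),4) for i in range(4)])
o=sum(c)/4; y=(c[0]+c[1]-c[2]-c[3]);yaw=np.degrees(np.arctan2(-y[0],y[1]))
print('dock',o,yaw)
R=np.array([[np.cos(np.radians(yaw)),-np.sin(np.radians(yaw))],[np.sin(np.radians(yaw)),np.cos(np.radians(yaw))]])
loc=lambda p:(R.T@(p[:2]-o[:2])).round(4)
k=P(277,304,.063);h1=P(428,92,.127);h2=P(540,292,.127)
kb=atz(b,245+433/6-.4,155+232/6-.4,.063)
print('knob',k,loc(k),'scene',kb,loc(kb)); print('bar',h1,h2,loc(h1),loc(h2))
hb=atz(b,245+200/6-.4,155+62/6-.4,.127);print('bar end scene',loc(hb))
print('pred knob',o[:2]+R@[0,.035],'rack',o[:2]+R@[0,-.065])
s=r.state();print(s['ee_pos'],s['orientation'])
for n,X in [('bottle',P(116,130,.065)),('dropper/obj',P(600,370,.044)),('jar',P(348,10,.06))]: print(n,loc(X))
```

```text
[0.4772 0.0591 0.012 ]
[ 0.3598 -0.0018  0.012 ]
[ 0.4832 -0.2384  0.012 ]
[ 0.6018 -0.1759  0.012 ]
sides [np.float64(0.1323), np.float64(0.2669), np.float64(0.1341), np.float64(0.266)]
dock [ 0.48049975 -0.08926728  0.012     ] 27.75384214297795
knob [ 0.4635963  -0.05138929  0.063     ] [0.0027 0.0414] scene [ 0.46348017 -0.05669589  0.063     ] [0.0001 0.0367]
bar [ 0.56114042 -0.12270148  0.127     ] [ 0.46337631 -0.17332355  0.127     ] [ 0.0558 -0.0671] [-0.0543 -0.0664]
bar end scene [-0.0528 -0.0686]
pred knob [ 0.46420116 -0.0582938 ] rack [ 0.51076855 -0.14678944]
[ 0.15449962 -0.5015163   0.23079257] [-1.79934960e+02 -1.38380771e-02  1.71185877e+01]
bottle [0.1207 0.0702]
dropper/obj [-0.1097 -0.0917]
jar [ 0.1185 -0.0664]
```

```bash
python3 -m inch '{"moves":[[[0,0,-0.5,0,0,0,0.6],[0,0,-0.55,0.5,-0.25,0,0.6],[0,0,0,1,-0.53,0,0.6],[0,0,0,1,-0.53,0,0.6],[0,0,0,1,-0.53,0,0.6],[0,0,0,1,-0.53,0,0.6],[0,0,0,1,-0.53,0,0.6],[0,0,0,1,-0.53,0,0.6],[0,0,0,1,-0.53,0,0.6],[0,0,0,1,-0.53,0,0.6],[0,0,0,1,-0.53,0,0.6],[0,0,0,1,-0.53,0,0.6],[0,0,0,1,-0.53,0,0.6],[0,0,0,1,-0.53,0,0.6],[0,0,0,1,-0.53,0,0.6],[0,0,0,1,-0.53,0,0.6],[0,0,0,0.5,-0.3,0,0.6],[0,0,0,0,0,0,0.6],[0,0,0,0,0,0,0.6]]]}'
python3 - <<'E'
from h import *
c=snap('wrist','w1'); s=r.state(); print(s['ee_pos'],s['orientation'],s['grip_width'])
print(np.round(c['cam_to_world'],3).tolist())
E
```

```text
clock: 2.48
ee_pos: [0.4433, -0.0827, 0.2311]
orientation: [-180.0, 0.0, 27.6]
contact_force: [0.2, -0.3, -0.8]
grip_width: 0.599
grip_force: 0.0
[ 0.44332752 -0.08290885  0.23124891] [-1.79998617e+02  1.46964611e-02  2.75729546e+01] 0.6014741202778319
[[0.464, 0.838, 0.287, 0.518], [-0.886, 0.439, 0.149, -0.045], [-0.001, -0.323, 0.946, 0.373], [0.0, 0.0, 0.0, 1.0]]
```

View pics/w1.png

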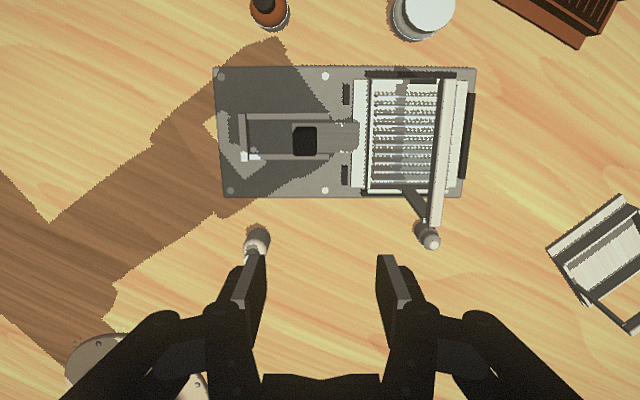

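The wrist view shows the dock with corners at about (215,68), (477,69), (461,197) and (222,197). The knob top is at about (306,141), and the handle bar runs from (447,80) to (435,225). The tool is about 35 mm short of the knob.

Run:
```python
from h import *
c=load('w1');s=r.state();t=s['ee_pos']
cs=[atz(c,*q,.012) for q in[(215,68),(477,69),(461,197),(222,197)]]
o=sum(cs)/4;yaw=np.radians(27.57);R=np.array([[np.cos(yaw),-np.sin(yaw)],[np.sin(yaw),np.cos(yaw)]])
y=cs[0]+cs[3]-cs[1]-cs[2];print('dock',o,np.degrees(np.arctan2(-y[0],y[1])),np.linalg.norm(y)/2)
loc=lambda p:(R.T@(p[:2]-o[:2])).round(4)
for n,q,z in[('knobtop',(305,140),.063),('bar1',(446,80),.127),('bar2',(434,225),.127)]:
  p=atz(c,*q,z);print(n,p,loc(p),'rel tool',(R.T@(p[:2]-t[:2])*1000).round(1))
k=c['image'][100:170,270:340].max(2)<40
yy,xx=np.where(k);print('dark',xx.min()+270,xx.max()+270,yy.min()+100,yy.max()+100,np.median(xx)+270,np.median(yy)+100)
for P in [[.4635,-.054,.063],[.5108,-.1468,.127]]: print(proj(c,P))
```

```text
dock [ 0.48234406 -0.09070252  0.012     ] 27.677251424653516 0.26608575229525416
knobtop [ 0.46715958 -0.054606    0.063     ] [0.0032 0.039 ] rel tool [34.2 14.1]
bar1 [ 0.56021209 -0.11958425  0.127     ] [ 0.0557 -0.0616] rel tool [ 86.6 -86.6]
bar2 [ 0.46539741 -0.17211538  0.127     ] [-0.0527 -0.0643] rel tool [-21.7 -89.3]
dark 293 316 127 155 304.0 140.0
[[302.58349979 143.25701016]]
[[439.60781451 159.99927036]]
```

```bash
python3 -m inch '{"moves":[[[0,0,0,0.55,-0.25,0,0.6],[0,0,0,0.55,-0.22,0,0.6],[0,0,0,0,0,1,0.6],[0,0,0,0,0,1,0.6],[0,0,0,0,0,1,0.6],[0,0,0,0,0,1,0.6],[0,0,0,0,0,0.8,0.6],[0,0,0,0,0,0.5,0.6],[0,0,0,0,0,0.5,0.6],[0,0,0,0,0,0.5,0.6],[0,0,0,0,0,0.2,0.6],[0,0,0,0,0,0,0.6],[0,0,0,0,0,0,0.6]]]}' 25
python3 - <<'E'
from h import *
c=snap('wrist','w2'); s=r.state(); print(s['ee_pos'],s['orientation'],s['contact_force'])
E
```

```text
clock: 4.15
ee_pos: [0.4667, -0.0546, 0.0367]
orientation: [180.0, -0.0, 27.6]
contact_force: [0.1, -0.2, -0.8]
grip_width: 0.599
grip_force: 0.0
[ 0.46667566 -0.0546025   0.03675527] [ 1.79957537e+02 -3.84283902e-02  2.76187211e+01] [-0.54154924 -0.10154785 -0.23827041]
```

View pics/w2.png

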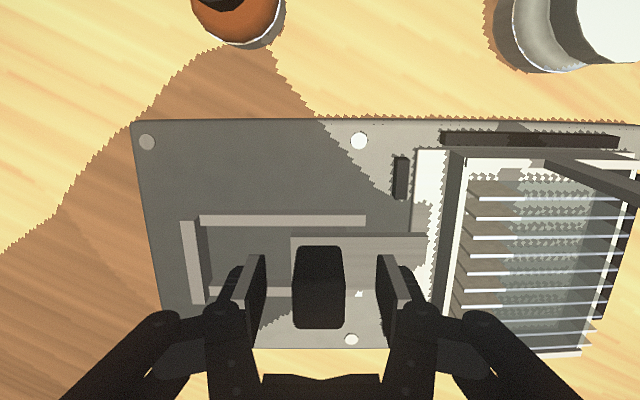

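The knob at (319,287) sits centred between the pads at (255,285) and (388,285). I'll close on it.

```bash
python3 -m inch '{"moves":[[[0,0,0,0,0,0,0.15],[0,0,0,0,0,0,0.15],[0,0,0,0,0,0,0.15],[0,0,0,0,0,0,0.15],[0,0,0,0,0,0,0.15],[0,0,0,0,0,0,0.15]]]}' 25
```

```text
clock: 4.95
ee_pos: [0.4665, -0.0545, 0.0366]
orientation: [180.0, -0.0, 27.6]
contact_force: [-1.2, 0.5, 5.6]
grip_width: 0.252
grip_force: 28.5
```

```bash
python3 -m inch '{"moves":[[[0,0,0,0,-0.2,0,0.15],[0,0,0,0,-0.3,0,0.15],[0,0,0,0,-0.3,0,0.15],[0,0,0,0,-0.3,0,0.15],[0,0,0,0,-0.3,0,0.15],[0,0,0,0,-0.07,0,0.15],[0,0,0,0,0,0,0.15],[0,0,0,0,0,0,0.15]]]}' 25; python3 -m inch '{"moves":[[[0,0,0,0,-0.03,0,0.15],[0,0,0,0,-0.03,0,0.15],[0,0,0,0,0,0,0.15]]]}'
```

```text
clock: 5.95
ee_pos: [0.4457, -0.0149, 0.0366]
orientation: [-180.0, -0.0, 27.6]
contact_force: [-0.7, 0.3, 7.0]
grip_width: 0.256
grip_force: 28.9
clock: 6.32
ee_pos: [0.4451, -0.0136, 0.0366]
orientation: [180.0, -0.0, 27.6]
contact_force: [-0.3, -2.0, 6.3]
grip_width: 0.25
grip_force: 28.7
```

```bash
for i in 1 ; do python3 -m inch '{"moves":[[[0,0,0,0,-0.03,0,0.15],[0,0,0,0,-0.03,0,0.15],[0,0,0,0,0,0,0.15]]]}'; done; python3 -m inch '{"moves":[[[0,0,0,0,-0.03,0,0.15],[0,0,0,0,-0.02,0,0.15],[0,0,0,0,0,0,0.15]]]}'
```

```text
clock: 6.7
ee_pos: [0.445, -0.0132, 0.0366]
orientation: [179.8, -0.1, 27.7]
contact_force: [1.3, -10.1, 1.6]
grip_width: 0.251
grip_force: 28.1
clock: 7.08
ee_pos: [0.4449, -0.013, 0.0367]
orientation: [179.7, -0.1, 27.7]
contact_force: [1.9, -19.5, -2.3]
grip_width: 0.252
grip_force: 27.7
```

Travel was 46.7 mm before the force rose to 20 N, so the lock is at its end stop. Next I release, rise, move over the handle and look.

```bash
python3 -m inch '{"moves":[[[0,0,0,0,0,0,0.55],[0,0,0,0,0,0,0.55],[0,0,0,0,0,0,0.55],[0,0,0,0,0,0,0.55],[0,0,0,0,0,-0.5,0.55],[0,0,0,0,0,-1,0.55],[0,0,0,0,0,-1,0.55],[0,0,0,0,0,-1,0.55],[0,0,0,0,0,-1,0.55],[0,0,0,0,0,-0.6,0.55],[0,0,0,0,1,0,0.55],[0,0,0,0,1,0,0.55],[0,0,0,0,1,0,0.55],[0,0,0,0,1,0,0.55],[0,0,0,0,0.8,0,0.55],[0,0,0,0,0,0,0.55],[0,0,0,0,0,0,0.55]]]}'
python3 - <<'E'
from h import *
c=snap('wrist','w3'); s=r.state(); print(s['ee_pos'],s['orientation'],s['contact_force'])
print(proj(c,[[.5125,-.147,.127],[.443,-.011,.063]]))
E
```

```text
clock: 9.2
ee_pos: [0.51, -0.1378, 0.1891]
orientation: [-180.0, 0.0, 27.6]
contact_force: [0.7, -0.2, 0.2]
grip_width: 0.553
grip_force: 0.0
[ 0.509962   -0.13764903  0.18927287] [-1.79974096e+02  9.32956739e-03  2.76561431e+01] [-0.2209214   0.00343811  0.88750878]
[[334.58939108 222.58977114]
 [148.9856646  190.46650969]]
```

View pics/w3.png

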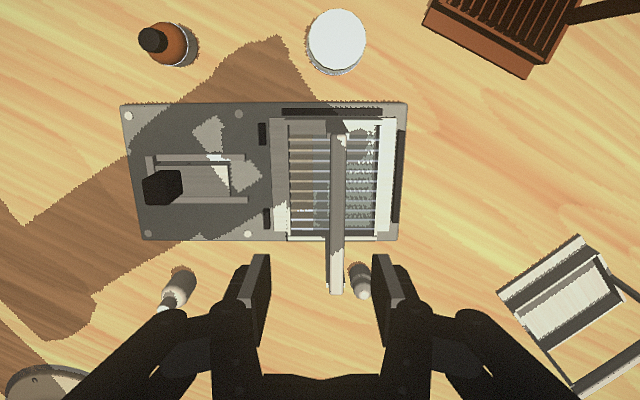

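The knob is at (160,187) beside its end stop and the tongue tip at (230,180) is clear of the foot plate, whose edge is near column 268. The handle bar runs from (338,135) to (336,291).

Run:
```python
from h import *
c=load('w3');t=r.state()['ee_pos'];yaw=np.radians(27.6);R=np.array([[np.cos(yaw),-np.sin(yaw)],[np.sin(yaw),np.cos(yaw)]])
for q in[(338,134),(335.5,292)]:
  p=atz(c,*q,.127);print(p,(R.T@(p[:2]-t[:2])*1000).round(1))
k=atz(c,155,186,.063);b=atz(c,337,222,.127);print('knob-bar',R.T@(k-b)[:2])
```

```text
[ 0.5633361 -0.121795   0.127    ] [ 54.6 -10.7]
[ 0.4666519  -0.17260419  0.127     ] [-54.6 -10.9]
knob-bar [0.00489683 0.14842618]
```

```bash
python3 -m inch '{"moves":[[[0,0,0,0,0.36,0,0.55],[0,0,0,0,0,0.5,0.55],[0,0,0,0,0,0.8,0.55],[0,0,0,0,0,0.8,0.55],[0,0,0,0,0,0.5,0.55],[0,0,0,0,0,0.33,0.55],[0,0,0,0,0,0,0.55],[0,0,0,0,0,0,0.3],[0,0,0,0,0,0,0.2],[0,0,0,0,0,0,0.05],[0,0,0,0,0,0,0.05],[0,0,0,0,0,0,0.05],[0,0,0,0,0,0,0.05],[0,0,0,0,0,0,0.05]]]}' 60
```

```text
clock: 11.0
ee_pos: [0.5153, -0.1477, 0.1018]
orientation: [-180.0, -0.0, 27.6]
contact_force: [-2.3, 4.4, 5.8]
grip_width: 0.101
grip_force: 59.3
```

```bash
python3 -m inch '{"moves":[[[0,0,0,0,-0.02,0,0.05],[0,0,0,0,-0.01,0,0.05],[0,0,0,0,0,-0.05,0.05],[0,0,0,0,0,-0.1,0.05],[0,0,0,0,0,-0.1,0.05],[0,0,0,0,0,-0.1,0.05],[0,0,0,0,0,0,0.05],[0,0,0,0,0,0,0.05]]]}' 80
python3 - <<'E'
from h import *
c=snap('wrist','w4');snap('scene','s4');print(r.state()['torque'])
E
```

```text
clock: 12.0
ee_pos: [0.5149, -0.1472, 0.1118]
orientation: [-180.0, 0.0, 27.6]
contact_force: [-0.8, -1.0, -3.1]
grip_width: 0.099
grip_force: 79.2
[ 0.0026586  -0.01747508 -0.00816985]
```

The rack is free: the wrist carries about 3 N, which fits its weight, with almost no moment. I'll lift the remaining 90 mm gently.

```bash
python3 -m inch '{"moves":[[[0,0,0,0,0,-0.1,0.05],[0,0,0,0,0,-0.2,0.05],[0,0,0,0,0,-0.3,0.05],[0,0,0,0,0,-0.3,0.05],[0,0,0,0,0,-0.3,0.05],[0,0,0,0,0,-0.3,0.05],[0,0,0,0,0,-0.3,0.05],[0,0,0,0,0,-0.3,0.05],[0,0,0,0,0,-0.3,0.05],[0,0,0,0,0,-0.3,0.05],[0,0,0,0,0,-0.2,0.05],[0,0,0,0,0,-0.1,0.05],[0,0,0,0,0,0,0.05],[0,0,0,0,0,0,0.05],[0,0,0,0,0,0,0.05],[0,0,0,0,0,0,0.05]]]}' 80
python3 - <<'E'
from h import *
a=snap('scene','s5')['image'][90:270,180:420,::-1];b=snap('wrist','w5')
print(r.state()['torque'],r.state()['contact_force'])
cv2.imwrite('pics/c5.png',np.hstack([cv2.resize(a,(480,360),interpolation=cv2.INTER_CUBIC),cv2.resize(b['image'][:,:,::-1],(320,360))]))
E
```

```text
clock: 14.1
ee_pos: [0.5149, -0.1472, 0.2018]
orientation: [-180.0, 0.0, 27.6]
contact_force: [0.3, 0.7, -4.0]
grip_width: 0.096
grip_force: 79.2
[ 0.02322168  0.01790789 -0.0065754 ] [-0.42314899  1.03591372 -3.3980591 ]
```

View pics/c5.png

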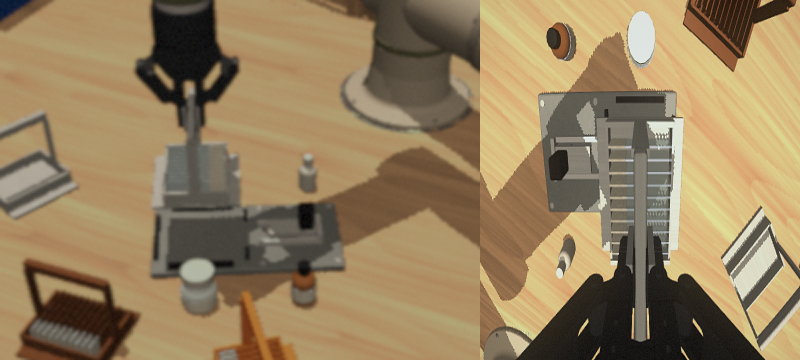

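The rack hangs from the gripper above the empty dock bay and looks level, the knob is at its end stop, and the bystanders are in place. As a check on level, I'll compare its image in the wrist camera just after lift-off with the image now.

Run:
```python
from h import *
a,b=[cv2.cvtColor(load(n)['image'],cv2.COLOR_RGB2GRAY) for n in('w4','w5')]
p=cv2.goodFeaturesToTrack(a[130:290,245:405].copy(),80,.02,5)+np.float32([245,130])
q,st,_=cv2.calcOpticalFlowPyrLK(a,b,p,None); d=(q-p)[st==1]
print(np.percentile(d.reshape(-1,2),[25,50,75],axis=0),np.linalg.norm(r.state()['dq']))
```

```text
[[-0.07525635 -0.11582565]
 [ 0.02284241 -0.00687408]
 [ 0.09611511  0.03591537]] 0.12997007825584758
```

```bash
python3 -c "
from plant import r
print(r.hand_in())"
```

```text
the job is handed in; nothing more can be done
None
```

The lock knob is slid to its end stop, and the arm is holding the loaded rack by its handle, level and still, 10 cm above its place in the dock; I handed the job in at about 14 s on the robot's clock.

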